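# Unlock the cam and dock the drive slide

## Task

On the drive docking fixture, push the cam's lever round with your fingertips until the cam's low point faces the slide's nose (the lever then points straight away from the slide), and only then push the slide by its upright plate fully home towards the black socket. The drive rides loose in the slide's tray: do not lift it or anything else, leave the cam at its low point, and leave the other things on the bench where they are. Finish with the hand clear of everything.

Things in the scene. Friction and masses are not known exactly. Their poses are not given: they have to be found in the camera images.
- fixture: Docking fixture, fixed to the bench: grey-painted base plate 330 x 200 x 10 mm. Origin on the bench surface; x axis FORWARD (the slide's travel, towards the black socket block), y left, z up. Plate spans x -165 to 165, y -105 to 95 mm. Carries the slide (rear), black socket block (x 33 to 56, y 18 to 74, top 33 mm above the bench), two low rails (top 24 mm) and the cam (front).
- slide (a joint): Travel of the steel slide along the fixture's +x, m: 0 fully back, 0.041 end stop, fully home. About 3 N moves it; it stays where left. Its nose bar runs into the cam's rim: it stops after about 6 mm with the high point towards it, 24 mm with the cam a quarter turn off; with the cam within 0.5 rad of its low point it goes home freely.
- slide_push (a point): Centre of the rear face of the slide's upright dark push plate, 42 mm above the bench. The plate is 80 mm wide (fixture y), 8 mm thick and its top is 60 mm above the bench, its lower edge 10 mm; push its rear face along the fixture's +x. The space behind it is free. Moves with the slide.
- slide_tray (a point): Centre of the drive's tray floor on the slide (20 mm above the bench). The tray's pocket is 108 x 74 mm with rims 6 mm high. Moves with the slide.
- cam (a joint): Angle of the eccentric cam and its lever about the vertical pivot, rad: lever direction from the fixture's +x, anticlockwise from above. 0 and 6.283: low point towards the slide (lever forward); 3.14: high point. Turns from -0.35 to 6.63: either way round; stays where left; about 4 N at the post turns it. Disc 70 mm across, 18 mm off its pivot, top 30 mm above the bench; lever over its wide side.
- cam_pivot (a point): Point on the cam's pivot axis, 48 mm above the bench (top of the hub); in the fixture's axes at x 85, y -40 mm.
- cam_post (a point): Top centre of the upright black post at the lever's end: 15 mm in diameter, 70 mm from the pivot axis, top 82 mm and foot 44 mm above the bench. The lever bar below is 16 mm wide, its top at 44 mm. Nothing else within 130 mm of the pivot rises above 49 mm (the hub).
- drive: 2.5 inch drive, 100 x 70 x 9.5 mm, 0.1 kg, loose in the slide's tray, long side along the fixture's x; origin at the centre of its underside. Not to be lifted.
- screwdriver: Bystander: black-handled screwdriver, 190 mm long, lying beside the fixture on the cam's side.
- spare_drive: Bystander: a second drive of the same size, flat on the bench on the tray's side of the fixture.
- heatsink: Bystander: finned aluminium heat sink, 45 x 45 x 30 mm, on the bench on the tray's side of the fixture.
- foot: Bystander: round rubber foot, 22 mm across, 14 mm high, on the fixture's front left corner.
- fan: Bystander: black fan, 80 x 80 x 25 mm, lying on the bench.
- spray: Bystander: white spray bottle with red head, 66 mm across, 195 mm tall.
- tape: Bystander: roll of tape, 84 mm across, 24 mm high, lying flat.

How it is judged:
By the outcome, as a careful person would: the job done as asked, in the order asked, and still so for the second after the job is handed in, with the robot touching nothing.
It also fails if it takes over 48 s, if anything falls off the work surface, if the arm or the gripper's body presses on something with over 40 N, if the wrist force passes 120 N, or if a joint passes its speed limit or range.

## Robot

A 6-joint arm with a two-finger parallel gripper is mounted at the origin on the work surface. World frame = base frame: x ahead of the robot, y to its left, z up, the work surface at z = 0. Lengths are in mm, angles in degrees, forces in N, time in s.
With the tool pointing down it reaches from about 325 to 900 mm from the base axis. Payload 3.5 kg.
Tool frame: the origin (TCP) lies on the centre line of the jaws, within the pads' length; the fingertips stand 22 mm ahead of it and the grasp point (between the pads) lies 3 mm ahead of it; z points along the fingers, x is the direction in which the jaws open and shut, and the axes are right-handed (so a half turn about z gives the same grasp; the last joint's range is limited). The gripper opens to 85 mm and grips with 20 to 120 N. Pads are 22 mm wide; open, the fingers measure 114 mm over their backs; the gripper's body (76 mm by 85 mm) begins 54 mm behind the grasp point. The pads swing forward as they close: fully open they stand 13 mm farther back than shut.
Start: joints at [70.164, 15.837, -1.513, 72.651, 0, 84.076], TCP at [150.27, 606.664, 230.613] pointing down, gripper open.
Joint ranges: [-178.77, 178.77], [-48.84, 107.48], [-61.69, 71.31], [-111.58, 123.2], [-90, 87.43], [-180, 180]. Speed limits (degrees/s): [147.25, 147.25, 180, 180, 180, 180].

## Interface

Orientations are given as [roll, pitch, yaw] about the fixed x, y, z axes, in that order (R = Rz(yaw) Ry(pitch) Rx(roll)).
In Python, from bench import ctrl gives the robot as it stands. Calls block until the motion is done:
- ctrl.goto(position, orientation): joint-space move of the TCP to a pose.
- ctrl.move_linear(position, rotation=None, velocity=150, force_limit=None): straight line of the TCP; rotation=None keeps the orientation; velocity is the mean speed in mm/s. With force_limit (N) it stops when the force on the tool has changed by that much, and returns True; else False.
- ctrl.movej(angles): joint-space move.
- ctrl.move_gripper(opening, newtons=None): finger opening in mm; newtons is the grip in N (None keeps the last); returns when the fingers have stopped.
- ctrl.wait(seconds).
- ctrl.solve_ik(position, orientation): joint angles nearest the present ones, or None.
- ctrl.get_obs(): the state.
- ctrl.grab_frame(name): name is "side" or "top"; returns a dict with "image" (400x640x3 uint8, blue, green, red), "K" (3x3 intrinsics, pixels), "world_from_camera" (4x4, takes a point from camera to world coordinates). Camera axes: x right, y up, looking along -z (the intrinsics and any distortion apply to the point x, -y, -z); pixel columns grow to the right and rows downward; lengths in mm; the calibration is good to about 2 mm. A picture is of the moment at which its call begins. There is no depth.
A pose or a line that the arm cannot do raises ctrl.IKError and nothing moves.
- ctrl.hand_in(): hands the job in, once; it reports no verdict.
The state is a dict: "t": time; "qpos": joint angles; "qd": joint speeds; "joint_torque": joint torques, N m; "eef_pos": TCP position; "tool_rot": TCP orientation; "ft_force": force on the tool from outside, world axes, zero at the start; "torque": the same for the moment, N m; "opening": finger opening in mm.
Only numpy, scipy, OpenCV 4.12 (cv2) and the standard library are available. Lean on these libraries where they do the work, as an engineer would, in place of code of your own. Each camera call takes 0.05 s, during which the arm holds its last target. There are 200 camera calls.

## Working session

There is one attempt and no reset: what is moved stays moved. The work goes in short steps, each a Python script; the robot and the scene stay as the last script left them, time stands still between calls to the robot, and variables do not carry over. Pictures are saved under pics/ and viewed, about 8 in all and at most 12, crops included, and the job is handed in when it is done.

```bash
mkdir -p pics; ls; cat > h.py <<'E'
import numpy as np, cv2
from bench import ctrl
def snap(n,tag):
    f=ctrl.grab_frame(n); cv2.imwrite(f'pics/{tag}.png',f['image']); np.savez(f'pics/{tag}.npz',**f); return f
def ray(f,u,v):
    K=f['K'];T=f['world_from_camera']
    d=np.linalg.inv(K)@[u,v,1]; d=T[:3,:3]@[d[0],-d[1],-d[2]]
    return T[:3,3],d
def onz(f,u,v,z):
    o,d=ray(f,u,v); return o+d*(z-o[2])/d[2]
def proj(f,p):
    T=f['world_from_camera'];c=T[:3,:3].T@(np.array(p)-T[:3,3]); q=f['K']@[c[0],-c[1],-c[2]]; return q[:2]/q[2]
E
python3 - <<'E'
from h import *
for n in('top','side'):
    f=snap(n,n+'0'); print([k for k in f],f['K'],f['world_from_camera'].round(3))
print(ctrl.get_obs())
E
```

```text
pics
['image', 'K', 'world_from_camera'] [[447.40358035   0.         319.65879799]
 [  0.         447.40358035 191.02330457]
 [  0.           0.           1.        ]] [[-2.200000e-02  9.900000e-01 -1.410000e-01  3.451620e+02]
 [-1.000000e+00 -2.400000e-02 -1.200000e-02  2.340900e+01]
 [-1.500000e-02  1.410000e-01  9.900000e-01  1.462636e+03]
 [ 0.000000e+00  0.000000e+00  0.000000e+00  1.000000e+00]]
['image', 'K', 'world_from_camera'] [[446.28900141   0.         318.54334031]
 [  0.         446.28900141 207.14951429]
 [  0.           0.           1.        ]] [[ 7.65000e-01  4.91000e-01 -4.17000e-01  4.46800e+01]
 [-6.44000e-01  5.70000e-01 -5.10000e-01 -5.71076e+02]
 [-1.30000e-02  6.58000e-01  7.53000e-01  9.89987e+02]
 [ 0.00000e+00  0.00000e+00  0.00000e+00  1.00000e+00]]
{'t': 0.1, 'qpos': array([ 7.01636534e+01,  1.58769961e+01, -1.59094383e+00,  7.26519264e+01,
        4.73944702e-05,  8.40770730e+01]), 'qd': array([-0.01683014, -0.10593369,  0.24155833,  0.00890864, -0.06618421,
        0.045205  ]), 'joint_torque': array([ 1.37288494e-04, -4.46707141e+01,  2.96128589e+01,  8.43736256e-03,
       -1.34192769e-04, -3.87781540e-06]), 'eef_pos': array([150.03145626, 605.97892165, 229.53009905]), 'tool_rot': array([-1.79987584e+02,  1.19221531e-01,  7.60865933e+01]), 'ft_force': array([ 0.56112481, -0.50074681, -0.28238997]), 'torque': array([-0.02484764,  0.00758493, -0.02095638]), 'opening': 85.26224806839271}
```

View pics/top0.png

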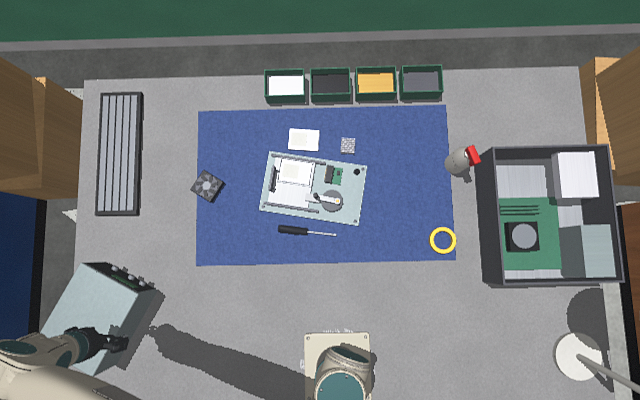

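View pics/side0.png

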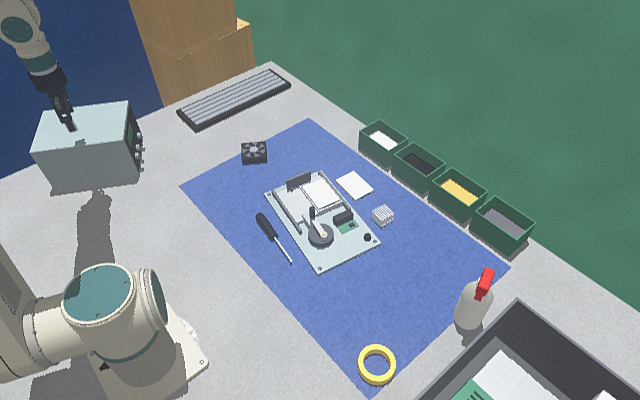

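The top view shows the fixture at about (313,188), with its forward axis pointing image-right (world −y). The cam is at about (331,200), with the lever and post pointing back and left toward (316,196). I'll enlarge both views.

```bash
python3 - <<'E'
from h import *
a=cv2.imread('pics/top0.png')[140:245,250:380]; b=cv2.imread('pics/side0.png')[160:285,250:390]
a=cv2.resize(a,None,fx=6,fy=5.7142857,interpolation=cv2.INTER_CUBIC)[:600]
b=cv2.resize(b,None,fx=4.8,fy=4.8,interpolation=cv2.INTER_CUBIC)
a=cv2.resize(cv2.imread('pics/top0.png')[140:240,250:380],None,fx=6,fy=6,interpolation=cv2.INTER_CUBIC)
cv2.imwrite('pics/ta.png',a);cv2.imwrite('pics/sb.png',b)
E
```

```text
(no output)
```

View pics/ta.png

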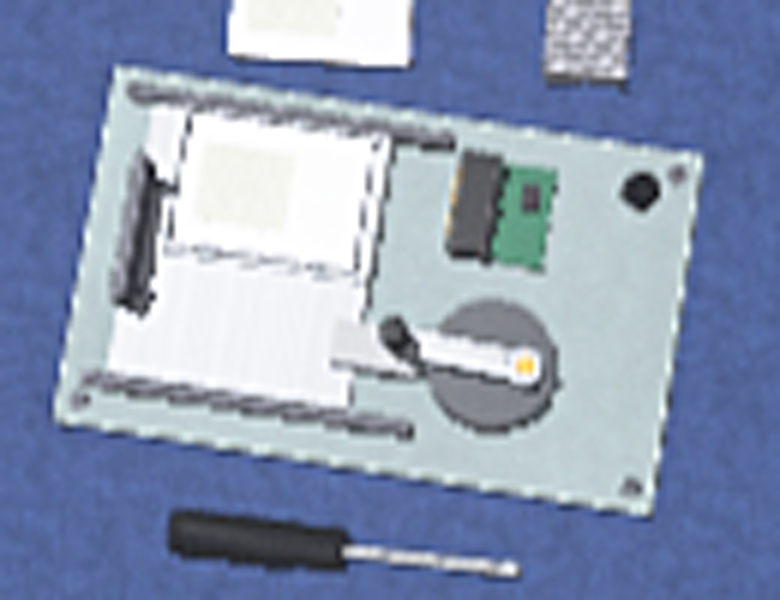

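View pics/sb.png

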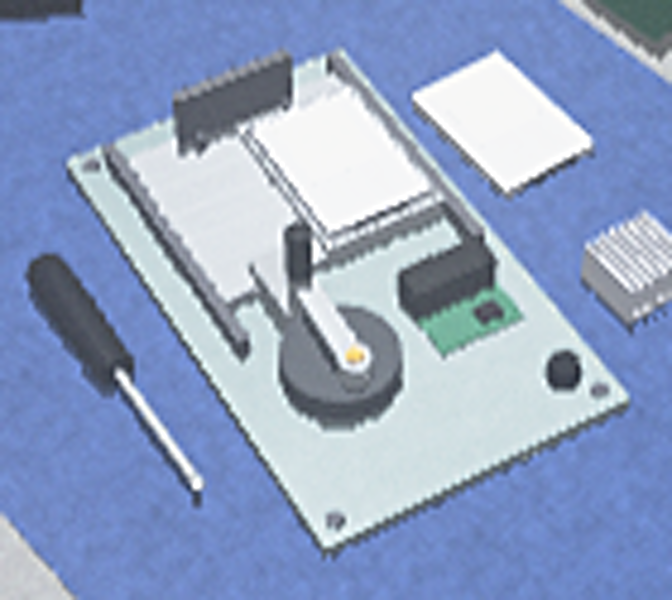

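The top crop shows the plate corners at (118,68), (57,425), (648,515) and (704,155), the pivot screw at (525,366), and the post top at about (392,328). The side crop shows corners at (70,162), (340,50), (630,403) and (328,548), the pivot at (355,355), and the post top at (299,228). I'll compute the pose from these.

```bash
cat >> h.py <<'E'
class FX: pass
def fit(P,Q): # 2D rigid Q = R P + t
    P,Q=np.array(P,float),np.array(Q,float);p=P.mean(0);q=Q.mean(0)
    a=P-p;b=Q-q; th=np.arctan2((a[:,0]*b[:,1]-a[:,1]*b[:,0]).sum(),(a*b).sum())
    c,s=np.cos(th),np.sin(th);R=np.array([[c,-s],[s,c]]); return th,R,q-R@p
E
python3 - <<'E'
from h import *
T=np.load('pics/top0.npz');S=np.load('pics/side0.npz')
tp=lambda u,v:((u+.5)/6-.5+250,(v+.5)/6-.5+140); sp=lambda u,v:((u+.5)/4.8-.5+250,(v+.5)/4.8-.5+160)
P=[(-165,95),(-165,-105),(165,-105),(165,95)]
tops=[(118,68),(57,425),(648,515),(704,155)]; sds=[(340,50),(70,162),(328,548),(630,403)]
for f,m,c,piv,post in((T,tp,tops,(525,366),(392,325)),(S,sp,sds,(355,355),(299,228))):
    Q=[onz(f,*m(*x),10)[:2] for x in c]; th,R,t=fit(P,Q)
    print(np.degrees(th),t,(np.array(Q)-(np.array(P)@R.T+t)).round(1).tolist())
    pv=onz(f,*m(*piv),48)[:2];po=onz(f,*m(*post),82)[:2]
    print('pivot',pv,'fx',R.T@(pv-t),'post',po,'fx',R.T@(po-t), 'ang',np.arctan2(*(R.T@(po-pv))[::-1]), np.hypot(*(po-pv)))
    if f is T:
        for n,p in dict(plate_top_l=(152,158),plate_top_r=(120,300)).items(): print(n,R.T@(onz(f,*m(*p),60)[:2]-t))
E
```

```text
-100.10782317856045 [568.91741683  61.19707537] [[0.0, -1.6], [-1.1, -2.2], [0.5, 3.1], [0.7, 0.7]]
pivot [515.06570196 -14.58085476] fx [ 84.05283583 -39.7167808 ] post [534.05665798  54.74318257] fx [ 12.47182661 -33.1870273 ] ang 3.050622560036944 71.87822036146535
plate_top_l [-128.94417008   39.00332708]
plate_top_r [-132.87651047  -38.96654285]
-100.54673123813936 [570.04934374  61.01986335] [[-1.9, 1.1], [2.0, -1.5], [2.3, 0.6], [-2.4, -0.2]]
pivot [516.10736627 -13.74982227] fx [ 83.37992302 -39.34502839] post [533.87784077  55.34786512] fx [ 12.19691381 -34.52223174] ang 3.0739439614847885 71.34619939206924
```

```bash
cat >> h.py <<'E'
YAW=-100.3; O=np.array([569.5,61.1]); c,s=np.cos(np.radians(YAW)),np.sin(np.radians(YAW)); RF=np.array([[c,-s],[s,c]])
def fx(x,y,z): return [*(RF@[x,y]+O),z]
def cam(a,z,r=70):
    return fx(84.2+r*np.cos(a),-39.7+r*np.sin(a),z),[180,0,YAW+np.degrees(a)+90]
E
cat > a.py <<'E'
from h import *
A0=3.062
for a in np.linspace(A0,-.05,6): print(a.round(2),[x if x is None else np.round(x,0).tolist() for x in [ctrl.solve_ik(*cam(a,77))]])
ctrl.move_gripper(55)
ctrl.goto(*cam(A0,170))
ctrl.move_linear(cam(A0,115)[0])
o=ctrl.get_obs(); print(o['t'],o['eef_pos'],o['qpos'].round(),cam(A0,115))
f=snap('side','s1'); g=snap('top','t1')
u,v=proj(f,fx(84.2-70,-34,80)); u,v=int(u),int(v)
a=cv2.resize(f['image'][v-60:v+60,u-70:u+70],None,fx=3.3,fy=3.3)
u,v=proj(g,fx(84.2-70,-34,80)); u,v=int(u),int(v)
b=cv2.resize(g['image'][v-50:v+50,u-56:u+56],None,fx=3.3,fy=3.3)
b=cv2.copyMakeBorder(b,0,a.shape[0]-b.shape[0],0,0,cv2.BORDER_CONSTANT)
cv2.imwrite('pics/c1.png',np.hstack([a,b])[:, :800])
E
python3 a.py
```

```text
3.06 [[-1.0, 14.0, -23.0, 52.0, 0.0, -76.0]]
2.44 [[-3.0, 18.0, -19.0, 53.0, 0.0, -43.0]]
1.82 [[-7.0, 19.0, -17.0, 54.0, 0.0, -11.0]]
1.19 [[-12.0, 18.0, -18.0, 54.0, 0.0, 20.0]]
0.57 [[-15.0, 15.0, -22.0, 53.0, 0.0, 52.0]]
-0.05 [[-17.0, 12.0, -27.0, 51.0, 0.0, 86.0]]
3.425 [533.28059044  53.32871158 115.00056795] [ -1.  12. -21.  57.   0. -76.] ([np.float64(533.3370641506709), np.float64(53.01410144606676), 115], [180, 0, np.float64(165.13967686905806)])
```

View pics/c1.png

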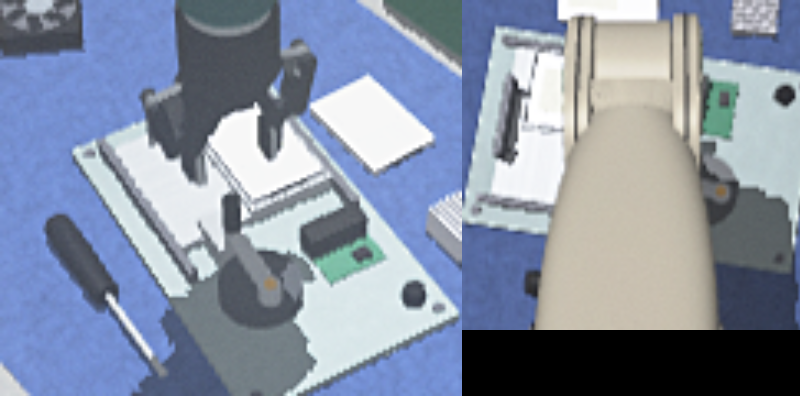

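The side view shows the open fingertips at (203,178) and (272,152). They straddle the post top at (232,197) tangentially, as planned, and the top view is blocked by the arm. Next I'll descend and push the lever round.

```bash
cat > b.py <<'E'
from h import *
A0=3.062
if ctrl.move_linear(cam(A0,77)[0],velocity=60,force_limit=10):
    print('contact on descent',ctrl.get_obs()['eef_pos'],ctrl.get_obs()['ft_force'])
    raise SystemExit
ctrl.move_gripper(23,20)
o=ctrl.get_obs(); print(o['t'],o['opening'],o['ft_force'].round(1))
for a in np.linspace(A0,-.05,15)[1:]:
    p,r=cam(a,77); hit=ctrl.move_linear(p,r,velocity=70,force_limit=35)
    o=ctrl.get_obs(); print(a.round(2),hit,o['ft_force'].round(1),o['opening'].round(1))
    if hit: break
else:
    ctrl.move_gripper(55); ctrl.move_linear(cam(-.05,170)[0]); 
    ctrl.goto(fx(-185,0,150),[180,0,YAW+90])
print(ctrl.get_obs()['t'])
f=snap('side','s2'); g=snap('top','t2')
u,v=proj(f,fx(30,0,30)); u,v=int(u),int(v)
a=cv2.resize(f['image'][v-80:v+80,u-70:u+70],None,fx=3,fy=3,interpolation=cv2.INTER_CUBIC)
cv2.imwrite('pics/c2.png',np.hstack([a,cv2.resize(g['image'][140:240,255:375],(380,317)).__class__(0) if 0 else cv2.copyMakeBorder(cv2.resize(g['image'][140:240,255:375],(380,317)),0,163,0,0,cv2.BORDER_CONSTANT)]))
E
sed -i 's/cv2.resize(g.*__class__(0) if 0 else //' b.py
python3 b.py
```

```text
4.7167 22.73283983940906 [-0.2 -0.2  0.4]Traceback (most recent call last):
  File "b.py", line 10, in <module>
    o=ctrl.get_obs(); print(a.round(2),hit,o['ft_force'].round(1),o['opening'].round(1))
                                                                  ^^^^^^^^^^^^^^^^^^
AttributeError: 'float' object has no attribute 'round'
```

```bash
sed -i "s/o\['opening'\].round(1))/round(o['opening'],1))/; /^if ctrl.move_linear/,/SystemExit/d; /^ctrl.move_gripper(23/d; s/15)\[1:\]/15)[2:]/" b.py; sed -n 1,12p b.py
python3 b.py
```

```text
from h import *
A0=3.062
o=ctrl.get_obs(); print(o['t'],o['opening'],o['ft_force'].round(1))
for a in np.linspace(A0,-.05,15)[2:]:
    p,r=cam(a,77); hit=ctrl.move_linear(p,r,velocity=70,force_limit=35)
    o=ctrl.get_obs(); print(a.round(2),hit,o['ft_force'].round(1),round(o['opening'],1))
    if hit: break
else:
    ctrl.move_gripper(55); ctrl.move_linear(cam(-.05,170)[0]); 
    ctrl.goto(fx(-185,0,150),[180,0,YAW+90])
print(ctrl.get_obs()['t'])
f=snap('side','s2'); g=snap('top','t2')
5.0917 23.159956847111513 [-1.7 -0.4 -0.2]
2.62 False [-1.4  0.5 -0.4] 22.8
2.4 False [-2.4  0.3 -0.3] 23.2
2.17 False [-1.7 -0.3 -0.4] 23.2
1.95 False [-0.2  1.7  0.3] 22.9
1.73 False [-0.8  1.2 -0.3] 23.1
1.51 False [-0.9  0.4 -0.1] 23.1
1.28 False [-0.5  2.  -0.6] 23.0
1.06 False [-0.5  1.2  0.1] 23.3
0.84 False [-0.2  1.4 -0.4] 22.9
0.62 False [0.  0.5 0.4] 22.9
0.39 False [-0.1  0.3  0.6] 23.0
0.17 False [0.8 0.2 1. ] 23.0
-0.05 False [ 1.3 -0.6  0.6] 23.2
12.4333
```

View pics/c2.png

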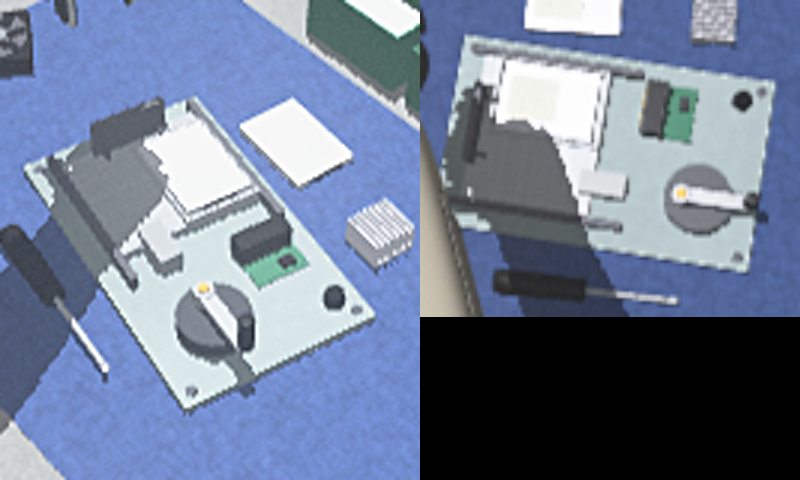

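The cam lever now points forward (post at (750,201) in the top view, pivot at (682,193)), and the slide is still fully back. Next I'll push the slide by its plate with closed fingertips.

```bash
cat > d.py <<'E'
from h import *
R=[180,0,YAW+90]
def fxi(p): return RF.T@(np.array(p[:2])-O)
ctrl.move_gripper(0,20)
if ctrl.move_linear(fx(-185,0,50),R,velocity=120,force_limit=12): print('hit down',ctrl.get_obs()['eef_pos']); raise SystemExit
print(fxi(ctrl.get_obs()['eef_pos']))
h=ctrl.move_linear(fx(-85,0,50),R,velocity=35,force_limit=18)
o=ctrl.get_obs(); print(o['t'],h,fxi(o['eef_pos']),RF.T@o['ft_force'][:2])
g=snap('side','s3')
ctrl.move_linear(fx(-190,0,50),R,velocity=120)
ctrl.move_linear(fx(-190,0,200),R)
ctrl.goto([250,450,230],R)
o=ctrl.get_obs(); print(o['t'])
f=snap('side','s4'); g=snap('top','t4')
u,v=proj(f,fx(30,0,30)); u,v=int(u),int(v)
a=cv2.resize(f['image'][v-80:v+80,u-70:u+70],None,fx=3,fy=3,interpolation=cv2.INTER_CUBIC)
cv2.imwrite('pics/c4.png',np.hstack([a,cv2.copyMakeBorder(cv2.resize(g['image'][140:240,255:375],(380,317)),0,163,0,0,cv2.BORDER_CONSTANT)]))
E
python3 d.py
```

```text
[-185.41595415    0.77109074]
16.05 True [-112.17844473   -0.21328444] [-1.37076433  0.1299815 ]
19.55
```

View pics/c4.png

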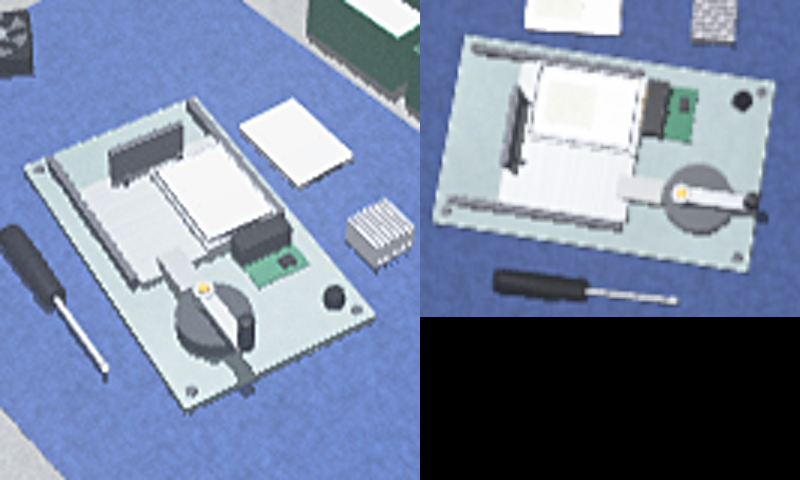

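The slide now looks close to home, with the drive's edge at the socket. The stop came at x −112, about 8 mm short of my rough estimate, so I'll push again with a higher limit and measure the travel.

```bash
cat > e.py <<'E'
from h import *
R=[180,0,YAW+90]
def fxi(p): return RF.T@(np.array(p[:2])-O)
ctrl.goto(fx(-185,0,150),R)
if ctrl.move_linear(fx(-165,0,50),R,velocity=120,force_limit=12): print('hit down'); raise SystemExit
ctrl.move_linear(fx(-125,0,50),R,velocity=80,force_limit=12)
h=ctrl.move_linear(fx(-95,0,50),R,velocity=20,force_limit=30)
o=ctrl.get_obs(); print(o['t'],h,fxi(o['eef_pos']),RF.T@o['ft_force'][:2])
ctrl.move_linear(fx(-180,0,50),R,velocity=120)
ctrl.move_linear(fx(-180,0,200),R)
ctrl.goto([250,450,230],R)
print(ctrl.get_obs()['t'])
snap('side','s5');snap('top','t5')
E
python3 e.py
python3 - <<'E'
from h import *
def world_shift(n0,n1,pt):
    f=np.load(n0);g=np.load(n1); u,v=proj(f,pt).round().astype(int)
    T=cv2.resize(f['image'][v-9:v+10,u-7:u+8],None,fx=4,fy=4,interpolation=cv2.INTER_CUBIC)
    W=cv2.resize(g['image'][v-30:v+31,u-30:u+31],None,fx=4,fy=4,interpolation=cv2.INTER_CUBIC)
    r=cv2.matchTemplate(W,T,cv2.TM_CCOEFF_NORMED); _,m,_,(x,y)=cv2.minMaxLoc(r)
    u1=u+(x-23*4)/4; v1=v+(y-21*4)/4
    z=pt[2]; return round(m,2),(RF.T@(onz(g,u1,v1,z)-onz(f,u,v,z))[:2]).round(1)
for k in '45':
    for v in('top','side'): print(k,v,'plate',world_shift(f'pics/{v}0.npz',f'pics/{v[0]}{k}.npz',fx(-131,0,58)),'plate end',world_shift(f'pics/{v}0.npz',f'pics/{v[0]}{k}.npz',fx(-131,-36,55)))
    for n,p in dict(drv=(-75,48,30),post=(152,-40,75)).items(): print(n,world_shift('pics/t4.npz',f'pics/t{k}.npz',fx(*p)))
g=np.load('pics/t5.npz')['image'];f=np.load('pics/s5.npz')['image']
a=cv2.resize(f[165:285,255:395],None,fx=3,fy=3,interpolation=cv2.INTER_CUBIC);b=cv2.resize(g[145:240,255:375],(380,301))
cv2.imwrite('pics/c5.png',np.hstack([a,cv2.copyMakeBorder(b,0,59,0,0,cv2.BORDER_CONSTANT)]))
E
```

```text
23.9417 True [-112.31442811   -0.19719016] [-2.11935992  0.74279689]
27.3333
4 top plate (0.91, array([38.6,  1.9])) plate end (0.95, array([38.1, -0.5]))
4 side plate (0.81, array([39.3,  2.1])) plate end (0.79, array([39.2, -0.8]))
drv (1.0, array([0., 0.]))
post (1.0, array([0., 0.]))
5 top plate (0.91, array([38.6,  1.9])) plate end (0.95, array([38.1, -0.5]))
5 side plate (0.81, array([39.3,  2.1])) plate end (0.79, array([39.2, -0.8]))
drv (1.0, array([0., 0.]))
post (1.0, array([0., 0.]))
```

View pics/c5.png

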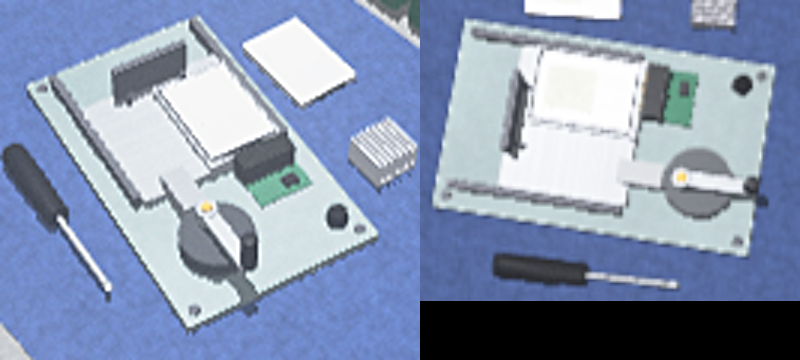

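```bash
python3 - <<'E'
from h import *
# sanity: cam angle from the last top view (hub screw, and dark post top) and drive-vs-slide shift
g=np.load('pics/t5.npz'); m=lambda u,v:(u/380*120+255,v/301*95+145)
p=onz(g,*m(681,177),48);q=onz(g,*m(751,185),82); d=RF.T@(q-p)[:2]; print('cam',np.arctan2(d[1],d[0]),np.hypot(*d))
print(ctrl.get_obs()['eef_pos'],ctrl.get_obs()['ft_force'].round(1)); ctrl.hand_in()
E
```

```text
cam -0.05177830438894753 57.85839668708502
[251.08053041 449.85471586 229.85404891] [ 0.2 -0.5  0.4]
the job is handed in; nothing more can be done
```

I turned the cam to its low point first, then pushed the slide home by its plate. I then moved the hand clear and handed the job in at about 27 s.

- **Cam:** I straddled the lever's post with the fingertips and pushed it round from about 3.06 rad to about 0. The last picture puts it near −0.05 rad, well within the 0.5 rad tolerance. That reading is rough, because the lever measured 58 mm in the picture instead of 70 mm.
- **Slide:** I pushed the rear of the plate with closed fingertips until it stopped. A second push, limited to 30 N instead of 18 N, stopped at the same place to within 0.2 mm, so I take that as the end stop.
- **Disagreement:** the travel I measured in the images was 38 to 39 mm, not the full 41 mm. The camera is only good to about 2 mm, and the slide may have started a millimetre or two forward. I did not confirm which it was. The stop also came about 8 mm short of my rough estimate of where the hand would end up.
- **Other things:** in the last pictures the drive sits flat in its tray. The screwdriver, foot, spare drive and heat sink look undisturbed. I did not re-check the fan, spray bottle or tape, but the hand stayed well away from them.

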